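# Get the espresso machine and the mugs ready for coffee

## Robot

A 6-joint arm with a two-finger parallel gripper is mounted at the origin on a cart in front of the work surface, level with it; the furniture and walls round the work are solid. World frame = base frame: x ahead of the robot, y to its left, z up, the work surface at z = 0. Lengths are in mm, angles in rad, forces in N, time in s.
With the tool pointing down it reaches from about 275 to 825 mm from the base axis. Payload 5.2 kg.
Tool frame: the origin (TCP) lies at the very end of the fingers, on their centre line; the grasp point (between the pads) lies 19 mm behind it; z points along the fingers, y is the line along which they close (so a half turn about z gives the same grasp; the last joint's range is limited). The gripper opens to 93 mm and grips with 3 to 60 N. Pads are 15 mm wide; open, the fingers measure 128 mm over their backs; the gripper's body (75 mm by 188 mm) begins 65 mm behind the grasp point.
Start: joints at [-1.511, 0.259, 1.535, -0, 1.348, -0.203], TCP at [142.903, -531.116, 218.653] pointing down, gripper open.
Joint ranges: [-3.14, 3.14], [-0.91, 2.08], [0.19, 2.58], [-1.22, 4.36], [0.22, 2.71], [-3.12, 3.12]. Speed limits (rad/s): [2.57, 2.57, 3.14, 3.14, 3.14, 3.14].

## Interface

Orientations are given as [roll, pitch, yaw] about the fixed x, y, z axes, in that order (R = Rz(yaw) Ry(pitch) Rx(roll)).
In Python, from bench import robot gives the robot as it stands. The module is installed in compiled form; this text tells all that it offers. Calls block until the motion is done:
- robot.move_ptp(position, orientation): joint-space move of the TCP to a pose.
- robot.move_linear(position, ori=None, speed=150, f_stop=None): straight line of the TCP; ori=None keeps the orientation; speed is the mean speed in mm/s. With f_stop (N) it stops when the force on the tool has changed by that much, and returns True; else False.
- robot.move_j(angles): joint-space move.
- robot.move_gripper(opening): opening from 0.0 (shut) to 1.0 (fully open); the grip force is fixed at half the most; returns when the fingers have stopped.
- robot.sleep(seconds).
- robot.inverse_kinematics(position, orientation): joint angles nearest the present ones, or None.
- robot.get_image(name): name is "scene" or "top" or "wrist"; returns a dict with "img" (420x560x3 uint8, blue, green, red), "fovy" (degrees; the focal length in pixels is half the picture's height over the tangent of half this angle, whatever the lens; pixels are square), "cx", "cy" (the principal point, pixels), "eye" and "orientation" of the camera in the world. Camera axes: x right, y down, z forward; pixel columns grow to the right and rows downward; lengths in mm; the calibration is good to about 2 mm. A picture is of the moment at which its call begins. There is no depth.
A pose or a line that the arm cannot do raises robot.MotionError and nothing moves.
- robot.hand_in(): hands the job in; it is judged then, once.
Readings, each from a call of its own:
- robot.current_t(): time.
- robot.current_qpos(): joint angles.
- robot.current_joint_vel(): joint speeds.
- robot.current_joint_efforts(): joint torques, N m.
- robot.current_tcp_pos(): TCP position.
- robot.current_eef_rot(): TCP orientation.
- robot.current_contact_force(): force on the tool from outside, world axes, zero at the start.
- robot.current_ft_torque(): the same for the moment, N m.
- robot.current_gripper_width(): opening from 0.0 (shut) to 1.0 (fully open).
- robot.current_finger_force(): force on a finger pad.
Only numpy, scipy, OpenCV 4.12 (cv2) and the standard library are available. Lean on these libraries where they do the work, as an engineer would, in place of code of your own. Each camera call takes 0.05 s, during which the arm holds its last target. There are 200 camera calls.

## Task

Get the coffee corner ready for the guests: drop the coffee capsule into the portafilter, take the portafilter from the tamping mat, raise it into the espresso machine's group head with its handle swung to the left and twist it until the lugs are locked and the handle points straight out; let go, and only then switch the machine on to warm up. Also lift spoons off the rack and stand one, bowl down, in each mug that is there; spare spoons stay hanging, the mugs stay upright, and the coffee jar and the timer are left where they are.

Things in the scene. Friction and masses are not known exactly. Their poses are not given: they have to be found in the camera images.
- portafilter_grip (a point): Portafilter: steel filter cup with a dark wooden handle, 0.32 kg, lying level on the mat. This point: middle of the handle, 125 mm from the cup's axis, 14 mm above the underside. Wood: flat sides 24 mm apart, 22 mm high, from 60 to 184 mm from the axis. Own z up, handle along own -x. Grip here from above, firmly (40 to 60 N): centre of mass 55 mm from the axis
- portafilter_rim (a point): Centre of the portafilter's open top, on the cup's axis, 42 mm above its underside. Cup 62 mm in diameter, top 7 mm tapered to 57 mm; its bore is 49 mm wide at the top and 34 mm deep. Axes as the handle's. Two lugs stick out 9 mm at own +y and -y, each 22 mm wide, 5 mm thick, underside 12 mm below the rim. Neck and handle lie 17 mm or more below the rim
- capsule_mid (a point): Coffee capsule: copper-coloured rigid cup standing upright on the worktop near the mat, 42 mm in diameter (37 at the foot), 28 mm high, 15 g. This point: its centre, 14 mm above its foot; own z up. It drops loosely into the bore of the portafilter and then lies 6 mm below its rim
- tamping_mat: Black rubber mat, 240 x 130 x 4 mm, fixed, at the left; the portafilter lies along it. Origin: centre of its underside
- group_mouth (a point): Group head of the espresso machine (fixed): centre of the underside of its bayonet flange, a mouth 67 mm wide pointing down, 150 mm above the worktop, 98 mm above the drip grid. The head is a steel collar 102 mm in diameter; nothing stands in front of it or over the handle. Axes are the machine's: -x its front, +y its left seen by the robot, z up
- machine: The espresso machine, same axes; origin on the worktop under the group's axis. Slots in the flange take the lugs when the handle is swung 50 degrees (35 to 60 will do) from straight out (-x) towards +y: portafilter yaw = machine yaw - 50 degrees. The cup then goes straight up, radial play 2.5 mm. Locked: portafilter yaw = machine yaw; end stop 1.5 degrees beyond
- gasket (a joint): Sprung gasket in the head, m pushed up (0 = free). The rim meets it 16 mm above the mouth's point; raise until it is pressed 0.5 to 1.5 mm (3 to 8 N), then swing the handle anticlockwise from above round the group's axis till straight out: lugs climb 10 degree ramps, need under 1 N m, pull the rim to 2 mm pressed (18 mm above the mouth) and hold by friction when let go
- power_switch (a joint): Machine's power switch, a steel toggle lever on the front deck (50 mm high) at the right of the drip grid, 80 mm in front of the machine's upright panel: 0 = off (leaning to the machine's front, -x), 0.9 rad = on (leaning to +x, the back). It stays where it is left; push the top of the lever towards the machine's +x
- power_switch_tip (a point): Round top of the toggle lever, which is about 45 mm long and turns lightly; moves with it along the machine's x
- rack_bar (a point): Wooden spoon rack (fixed, at the right): middle of its top bar (15 mm thick, 214 mm long along its own y, 205 mm above the worktop). Three brass pegs stick out of it along its own -x, 62 mm apart, one at its middle: 42 mm straight and level, 6 mm thick, then an upturned tip that rises 8 mm. Nothing stands over the bar
- spoon_a_grip (a point): Steel spoon 150 mm long, hung on the left peg. This point: middle of the loop at its top end, 17 mm below the top; loop 20 wide, 34 high, 4 thick; its slot of 11 x 24 mm takes the peg. Own z up the spoon, x through its thickness (along the peg), y across the loop. Grip across the 20 mm from above; raise 11 to 16 mm, then draw it 60 mm along the rack's -x
- spoon_a_bowl (a point): Centre of the bowl of the same spoon (left peg), 113 mm below the loop's middle along the spoon; the bowl is 25 by 41 mm and its tip lies 20 mm below this point
- spoon_b_grip (a point): Steel spoon 150 mm long, hung on the middle peg. This point: middle of the loop at its top end, 17 mm below the top; loop 20 wide, 34 high, 4 thick; its slot of 11 x 24 mm takes the peg. Own z up the spoon, x through its thickness (along the peg), y across the loop. Grip across the 20 mm from above; raise 11 to 16 mm, then draw it 60 mm along the rack's -x
- spoon_b_bowl (a point): Centre of the bowl of the same spoon (middle peg), 113 mm below the loop's middle along the spoon; the bowl is 25 by 41 mm and its tip lies 20 mm below this point
- spoon_c_grip (a point): Steel spoon 150 mm long, hung on the right peg. This point: middle of the loop at its top end, 17 mm below the top; loop 20 wide, 34 high, 4 thick; its slot of 11 x 24 mm takes the peg. Own z up the spoon, x through its thickness (along the peg), y across the loop. Grip across the 20 mm from above; raise 11 to 16 mm, then draw it 60 mm along the rack's -x
- spoon_c_bowl (a point): Centre of the bowl of the same spoon (right peg), 113 mm below the loop's middle along the spoon; the bowl is 25 by 41 mm and its tip lies 20 mm below this point
- mug_white_mid (a point): White mug with red pattern, may be absent; open, about 82 mm in diameter and 92 mm high, walls 5 to 6 mm, floor 7 mm, standing upright on the worktop in front at the right; this point is on the axis of its round body, 45 mm above its underside (its handle reaches 72 to 78 mm from the axis along own -y). Own z is up
- mug_blue_mid (a point): Dark blue mug, may be absent; open, about 89 mm in diameter and 91 mm high, walls 5 to 6 mm, floor 7 mm, standing upright on the worktop in front at the right; this point is on the axis of its round body, 45 mm above its underside (its handle reaches 72 to 78 mm from the axis along own -y). Own z is up
- mug_dots_mid (a point): White mug with teal dots, may be absent; open, about 85 mm in diameter and 99 mm high, walls 5 to 6 mm, floor 7 mm, standing upright on the worktop in front at the right; this point is on the axis of its round body, 45 mm above its underside (its handle reaches 72 to 78 mm from the axis along own -y). Own z is up
- jar_coffee: Bystander: tall glass jar with a grey lid, 92 mm in diameter, 167 mm high, origin at the centre of its underside
- timer: Bystander: cream kitchen timer, 65 mm in diameter, 52 mm high, origin at the centre of its underside

How it is judged:
By the outcome, as a careful person would: the job done as asked, in the order asked, and still so for the second after the job is handed in, with the robot touching nothing.
Of mug_white, mug_blue, mug_dots only 2 to 3 are there at a start; the rules pass over those that are not, and their reading is None.
At some moment in a run one of mug_white, mug_blue, mug_dots, capsule may be knocked a few centimetres aside while the robot is not near it.
It also fails if it takes over 184 s, if anything falls off the work surface, if the arm or the gripper's body presses on something with over 40 N, if the wrist force passes 120 N, or if a joint passes its speed limit or range.

## Working session

There is one attempt and no reset: what is moved stays moved. The work goes in short steps, each a Python script; the robot and the scene stay as the last script left them, time stands still between calls to the robot, and variables do not carry over. Pictures are saved under pics/ and viewed, at most 14 in all, crops included, and the job is handed in when it is done.

```bash
mkdir -p pics; ls; python3 - <<'E'
from bench import robot
import cv2
for n in ("scene","top","wrist"):
    d=robot.get_image(n); cv2.imwrite(f"pics/{n}0.png",d["img"]); print(n,d["fovy"],d["cx"],d["cy"],d["eye"],d["orientation"])
print(robot.current_t(), robot.current_eef_rot())
E
```

```text
pics
scene 42.568010875397874 277.6906435718508 213.06582687388777 [-636.27610526 -434.69096615  975.62849278] [-2.14490196  0.01815307 -1.22441458]
top 51.03954385990218 283.7367506144441 208.6041669501128 [ 206.57422494  -91.95814178 1381.82720977] [-2.85103478e+00 -1.25344823e-03 -1.28300171e+00]
wrist 67.26485120384733 274.748142614733 213.59324588335792 [ 213.11876158 -512.26701045  384.01667912] [ 2.87244068e+00  1.23405021e-03 -1.30793906e+00]
0.15 [-3.14020898e+00 -2.97042213e-04  2.62808517e-01]
```

View pics/scene0.png

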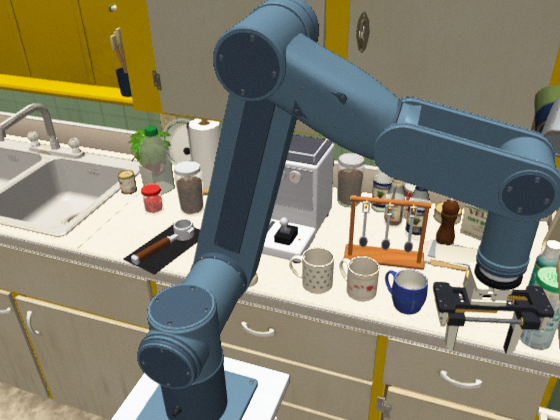

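View pics/top0.png

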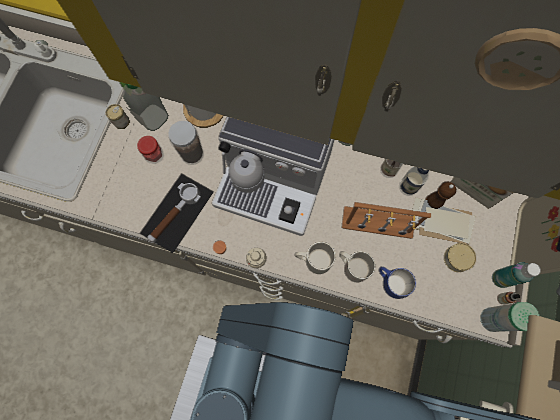

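The scene view shows all three mugs present: dots (318,270), white (361,278) and blue (408,290). The top view shows the portafilter cup (189,193) with its handle end at (155,235), the capsule (219,247), timer (256,257), group head (245,170), switch (290,208), rack (385,220), and mugs (319,257), (359,265) and (398,282).

```bash
cat > h.py <<'E'
from bench import robot
import cv2, numpy as np
from scipy.spatial.transform import Rotation as R
def rot(o): return R.from_euler("xyz",o).as_matrix()
class Cam:
    def __init__(s,name,save=None):
        d=robot.get_image(name); s.img=d["img"]; s.f=210/np.tan(np.radians(d["fovy"])/2)
        s.c=np.array([d["cx"],d["cy"]]); s.e=np.array(d["eye"]); s.M=rot(d["orientation"])
        if save: cv2.imwrite(f"pics/{save}.png",s.img)
    def ray(s,p):
        v=s.M@np.r_[(np.array(p,float)-s.c)/s.f,1]; return v/np.linalg.norm(v)
    def plane(s,p,z):
        v=s.ray(p); return s.e+v*(z-s.e[2])/v[2]
    def proj(s,P):
        q=s.M.T@(np.array(P,float)-s.e); return s.c+s.f*q[:2]/q[2]
def cross(obs):
    "least-squares meeting point of rays [(cam,pixel)..] and residual"
    A=0;b=0;L=[]
    for c,p in obs:
        v=c.ray(p); N=np.eye(3)-np.outer(v,v); A=A+N; b=b+N@c.e; L.append((N,c.e))
    x=np.linalg.solve(A,b); return x, max(np.linalg.norm(N@(x-e)) for N,e in L)
def down(yaw): return [np.pi,0,yaw]
def blobs(mask,amin=30):
    n,l,st,ce=cv2.connectedComponentsWithStats(mask.astype(np.uint8))
    return sorted([(st[i,4],ce[i],st[i,:4],l==i) for i in range(1,n) if st[i,4]>=amin],key=lambda t:-t[0])
E
python3 - <<'E'
from h import *
np.set_printoptions(precision=1,suppress=True)
t=Cam("top")
for n,p,z in [("cup",(189,193),46),("hend",(155,235),20),("cap",(219,246),28),("timer",(256,257),52),("group top",(245,170),220),("switch",(290,205),90),
 ("mat1",(184,175),4),("mat2",(214,191),4),("mat3",(172,251),4),("mat4",(141,236),4),("rackL",(349,212),205),("rackR",(427,218),205),("dots",(320,256),99),("white",(360,264),92),("blue",(399,281),91),("jar",(183,132),167),
 ("m1",(212,214),52),("m2",(305,231),52)]:
    print(n,t.plane(p,z))
w=Cam("wrist"); T=rot(robot.current_eef_rot()); print("cam in tool",T.T@(w.e-robot.current_tcp_pos()), T.T@w.M, t.f,w.f)
E
```

```text
cup [553.8 325.5  46. ]
hend [397.6 388.8  20. ]
cap [420.4 181.   28. ]
timer [416.3  56.7  52. ]
group top [618.3 142.8 220. ]
switch [594.   1.  90.]
mat1 [619.8 376.5   4. ]
mat2 [594.8 261.8   4. ]
mat3 [366.5 323.7   4. ]
mat4 [384.  436.3   4. ]
rackL [ 586.6 -170.7  205. ]
rackR [ 631.3 -382.5  205. ]
dots [ 465.3 -128.6   99. ]
white [ 477.2 -248.2   92. ]
blue [ 461.2 -369.3   91. ]
jar [701.4 372.3 167. ]
m1 [507.3 230.5  52. ]
m2 [537.5 -64.7  52. ]
cam in tool [  72.7    0.2 -166. ] [[ 0.  -1.  -0.3]
 [ 1.   0.   0. ]
 [-0.  -0.3  1. ]] 439.8834382309486 315.6876611849313
```

```bash
python3 - <<'E'
from h import *
import pickle
V={}
for n,p in [("R1",(400,-320,320)),("R2",(400,-180,320)),("L1",(400,80,320)),("L2",(400,240,320))]:
    robot.move_ptp(list(p),down(0.15)); robot.sleep(.15); V[n]=Cam("wrist",n)
pickle.dump(V,open("V.pkl","wb")); print(robot.current_t(),robot.current_qpos())
E
```

```text
4.675 [ 2.97458299e-01  5.24947257e-02  1.53749529e+00 -4.46352162e-04
  1.55135784e+00  1.72070241e+00]
```

```bash
python3 -c "
import cv2,numpy as np
a=[cv2.imread(f'pics/{n}.png') for n in ('L1','L2')]
cv2.imwrite('pics/mL.png',a[0]);
"
```

```text
(no output)
```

View pics/L1.png

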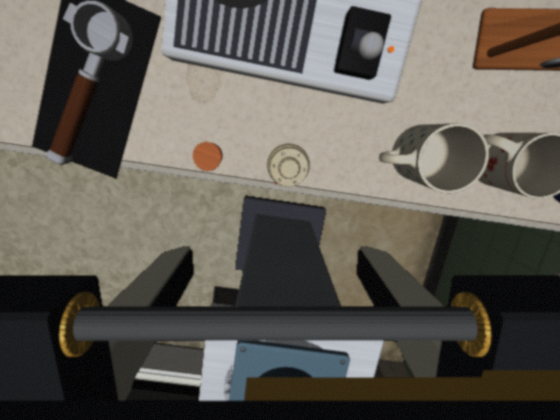

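View pics/R1.png

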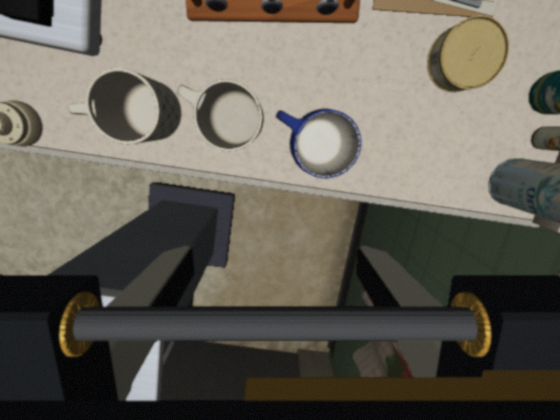

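L1 shows the portafilter (rim ~(100,27), handle to (60,155)), capsule (207,156), timer (290,165), switch (371,45) and dots mug (452,157). R1 shows the three mugs, dots (128,105), white (228,115) and blue (325,143), with the rack base only partly in view at the top edge. I'll tilt the tool forward to see the head and rack.

```bash
python3 - <<'E'
from h import *
import pickle
V=pickle.load(open("V.pkl","rb"))
for n,p,pit,yaw in [("M1",(330,230,200),-1.0,.1),("M2",(330,60,200),-1.0,.1),("K1",(370,-180,270),-.8,.2),("K2",(390,-320,270),-.8,.2)]:
    try:
        robot.move_ptp(list(p),[np.pi,pit,yaw]); robot.sleep(.15); V[n]=Cam("wrist",n)
    except robot.MotionError as e: print(n,e)
pickle.dump(V,open("V.pkl","wb")); print(robot.current_t(),robot.current_qpos())
E
python3 -c "
import cv2,numpy as np
a=np.vstack([np.hstack([cv2.resize(cv2.imread(f'pics/{n}.png')[:300],(400,214)) for n in r]) for r in (('M1','M2'),('K1','K2'))])
cv2.imwrite('pics/mos1.png',a)"
```

```text
M1 the arm cannot take that pose within its joint ranges
M2 the arm cannot take that pose within its joint ranges
7.6667 [-1.51384984  0.02732537  1.9675033   0.80902545  1.37645068 -0.40454044][ WARN:0@0.009] global loadsave.cpp:275 findDecoder imread_('pics/M1.png'): can't open/read file: check file path/integrity
Traceback (most recent call last):
TypeError: 'NoneType' object is not subscriptable
```

```bash
python3 - <<'E'
from h import *
import pickle
V=pickle.load(open("V.pkl","rb"))
robot.move_ptp([400,-100,330],down(.1))
for n,y in [("M1",200),("M2",40)]:
    done=False
    for pit in (-.9,-.7,-.5):
        for x in (330,370,410,450):
            for z in (220,260,300):
                yaw=0.1 if n=="M2" else 0.0
                q=robot.inverse_kinematics([x,y,z],[np.pi,pit,yaw])
                if q is not None:
                    print(n,x,z,pit,np.round(q,2)); robot.move_ptp([x,y,z],[np.pi,pit,yaw]); robot.sleep(.15); V[n]=Cam("wrist",n); done=True; break
            if done: break
        if done: break
pickle.dump(V,open("V.pkl","wb")); print(robot.current_t())
a=np.vstack([np.hstack([cv2.resize(V[n].img[:300],(400,214)) for n in r]) for r in (('M1','M2'),('K1','K2'))])
cv2.imwrite('pics/mos1.png',a)
E
```

```text
M1 330 220 -0.9 [ 0.79 -0.28  2.44 -1.21  0.64 -3.02]
M2 410 220 -0.9 [-1.01 -0.65  2.56  0.98  1.    0.  ]
15.175
```

View pics/mos1.png

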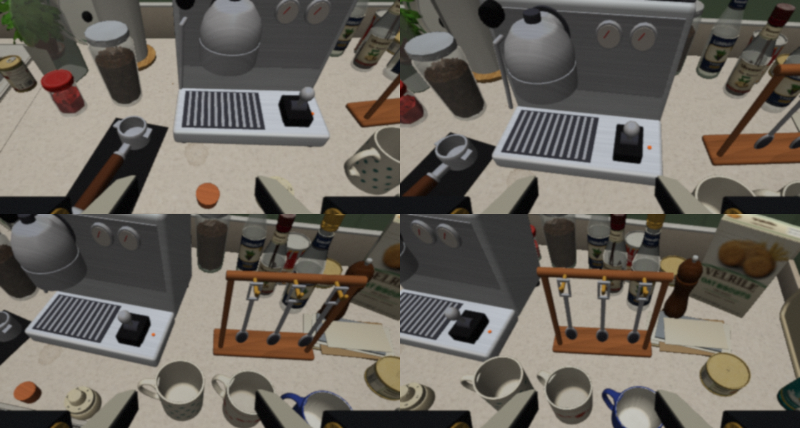

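The mosaic shows, in M1 (top left) and M2 (top right), the group dome with its collar at mosaic (230,40) and (540,60), and the switch ball at (307,94) and (631,129). K1 and K2 show the rack with three pegs and spoons, the loops in K2 at mosaic (563,288), (602,287), (641,288). I'll zoom in on the head and the portafilter.

```bash
python3 - <<'E'
from h import *
import pickle
V=pickle.load(open("V.pkl","rb"))
def crop(n,x,y,w,h,k): 
    c=cv2.resize(V[n].img[y:y+h,x:x+w],(w*k,h*k),interpolation=cv2.INTER_CUBIC); return c
a=np.zeros((600,800,3),np.uint8)
a[:300,:400]=crop("M1",265,10,133,100,3)[:, :400].repeat(1,0)[:300] if False else cv2.resize(V["M1"].img[10:110,265:398],(400,300))
a[:300,400:]=cv2.resize(V["M2"].img[40:140,130:263],(400,300))
a[300:,:400]=cv2.resize(V["L1"].img[0:100,30:163],(400,300))
a[300:,400:]=cv2.resize(V["L2"].img[0:150,180:380],(400,300))
cv2.imwrite("pics/z1.png",a)
E
```

```text
(no output)
```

View pics/z1.png

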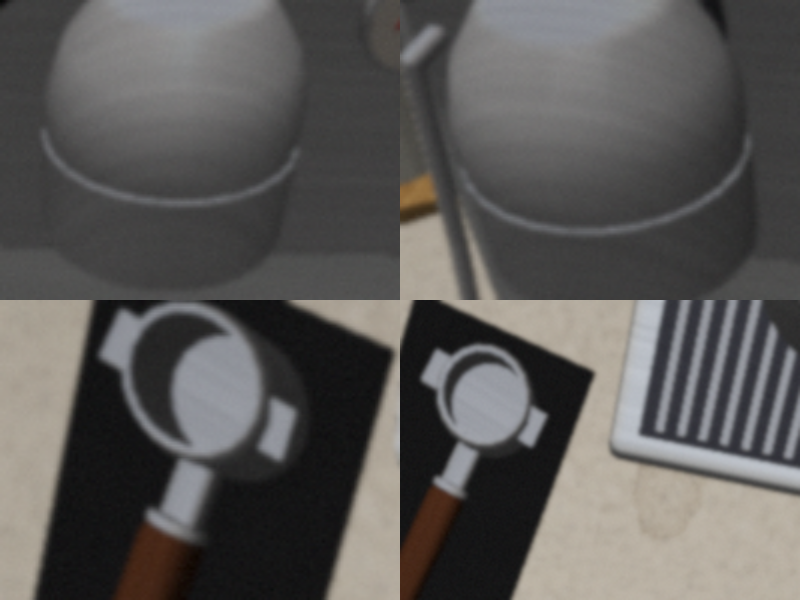

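Zoom: the collar's bright ring ends at M1 px (279,53) and (364,61) and at M2 px (151,97) and (246,85). The rim centre is at L1 px (94.2,26.7) and L2 px (221.5,47.5). The lugs are clear at both sides of the cup.

```bash
python3 - <<'E'
from h import *
import pickle
np.set_printoptions(precision=1,suppress=True)
V=pickle.load(open("V.pkl","rb"))
B=[]
for n,l,r in (("M1",(278.9,53),(364.1,60.7)),("M2",(150.6,96.7),(246,85))):
    c=V[n]; a=[np.arctan2(*c.ray(p)[1::-1]) for p in (l,r)]
    m=np.mean(a); h=abs(a[0]-a[1])/2; B.append((c.e[:2],m)); print(n,c.e,"by radius:",c.e[:2]+51/np.sin(h)*np.array([np.cos(m),np.sin(m)]))
A=np.array([[np.sin(m),-np.cos(m)] for e,m in B]); g=np.linalg.solve(A,[A[i]@B[i][0] for i in (0,1)]); print("group",g)
print("rim",cross([(V["L1"],(94.2,26.7)),(V["L2"],(221.5,47.5))]))
def orange(i):
    h=cv2.cvtColor(i,cv2.COLOR_BGR2HSV); return (h[...,0]<14)&(h[...,1]>140)&(h[...,2]>60)
for n in ("L1","L2","M1","M2"):
    b=blobs(orange(V[n].img)[:280],60); print(n,[(x[0],x[1],x[2]) for x in b[:4]])
# switch ball, machine front edge for yaw
s1=V["M1"];s2=V["M2"]
k=1/.7143
print("switch",cross([(s1,(307*k,94*k)),(s2,(231*k,129*k))]))
for n in ("L1","L2"):
    hsv=cv2.cvtColor(V[n].img,cv2.COLOR_BGR2HSV); 
    b=[x for x in blobs((hsv[...,0]<12)&(hsv[...,1]>130)&(hsv[...,2]>30)&(hsv[...,2]<150),200)]
    print(n,[(x[0],x[1]) for x in b[:3]])
E
```

```text
M1 [244.9 199.4 381.1] by radius: [622.8 143.2]
M2 [325.1  31.4 380.9] by radius: [626.8 144.5]
group [623.2 143.2]
rim (array([558. , 329.5,  43.7]), np.float64(0.10858284844822472))
L1 [(np.int32(3995), array([516.1,  38. ]), array([474,   9,  86,  60], dtype=int32)), (np.int32(884), array([ 69.6, 113.8]), array([51, 76, 38, 78], dtype=int32)), (np.int32(591), array([207. , 155.8]), array([194, 143,  28,  27], dtype=int32))]
L2 [(np.int32(994), array([184.6, 131.8]), array([163,  94,  44,  77], dtype=int32)), (np.int32(553), array([315.5, 172.2]), array([303, 159,  26,  27], dtype=int32))]
M1 [(np.int32(1999), array([527.5, 157.3]), array([486, 138,  74,  39], dtype=int32)), (np.int32(1543), array([ 84.4, 120.2]), array([58, 98, 54, 48], dtype=int32)), (np.int32(777), array([140.1, 249. ]), array([113, 217,  54,  63], dtype=int32)), (np.int32(613), array([290.4, 269.3]), array([275, 257,  32,  23], dtype=int32))]
M2 [(np.int32(4476), array([493.2, 209.5]), array([424, 186, 136,  45], dtype=int32)), (np.int32(465), array([  9. , 145.7]), array([  0, 134,  22,  28], dtype=int32)), (np.int32(343), array([545.3,  95.6]), array([529,  90,  31,  13], dtype=int32)), (np.int32(301), array([ 24.6, 260.8]), array([  6, 247,  36,  27], dtype=int32))]
switch (array([567.4,   1.1, 117.2]), np.float64(0.1124507851267728))
L1 [(np.int32(1304), array([ 70.7, 114.8]))]
L2 [(np.int32(1293), array([185.5, 131.9]))]
```

```bash
python3 - <<'E'
from h import *
import pickle
np.set_printoptions(precision=1,suppress=True)
V=pickle.load(open("V.pkl","rb")); L1,L2=V["L1"],V["L2"]
print("cap",cross([(L1,(207,155.8)),(L2,(315.5,172.2))]))
H,r=cross([(L1,(70.7,114.8)),(L2,(185.5,131.9))]); rim=np.array([558,329.5]); d=rim-H[:2]
print("handle",H,r,np.hypot(*d),"yaw",np.degrees(np.arctan2(d[1],d[0])))
for n,(x,y,X,Y),z in (("L1",(160,0,420,110),50),("M2",(130,150,380,260),50),("L2",(280,0,480,110),50)):
    c=V[n]; g=cv2.cvtColor(c.img,cv2.COLOR_BGR2GRAY)[y:Y,x:X]
    l=cv2.HoughLinesP(cv2.Canny(g,50,130),1,np.pi/360,30,minLineLength=35,maxLineGap=4)
    a=[]
    for q in l.reshape(-1,4):
        p,s=c.plane((q[0]+x,q[1]+y),z),c.plane((q[2]+x,q[3]+y),z); v=s-p
        t=np.degrees(np.arctan2(v[1],v[0])); a.append(((t+45)%90-45,np.linalg.norm(v)))
    a=np.array(a); m=abs(a[:,0])<25; print(n,len(a),"median",np.median(a[m,0]),np.sort(a[m,0]))
E
```

```text
cap (array([417.3, 179.7,  23.5]), np.float64(0.06961930176169252))
handle [446.3 371.9  25.7] 0.3168981776521351 119.51895866302876 yaw -20.802816272916193
L1 30 median -2.1306272247783937 [-3.3 -2.8 -2.7 -2.6 -2.6 -2.4 -2.4 -2.3 -2.3 -2.3 -2.3 -2.2 -2.2 -2.2
 -2.2 -2.1 -2.1 -2.1 -2.1 -2.  -2.  -1.9 -1.9 -1.8 -1.7 -1.5 -1.2 -1.2
 -1.   0.9]
M2 37 median -2.131066976779543 [-3.4 -3.1 -3.  -2.9 -2.9 -2.9 -2.7 -2.6 -2.5 -2.5 -2.4 -2.3 -2.2 -2.2
 -2.2 -2.2 -2.2 -2.2 -2.1 -2.1 -2.1 -2.  -1.9 -1.9 -1.9 -1.9 -1.9 -1.9
 -1.8 -1.6 -1.6 -1.5 -1.5 -1.5 -1.4 -1.2  0.5]
L2 32 median -2.217071018586534 [-13.8  -3.7  -2.7  -2.7  -2.7  -2.6  -2.5  -2.5  -2.5  -2.5  -2.4  -2.4
  -2.3  -2.3  -2.2  -2.2  -2.2  -2.2  -2.2  -2.1  -2.1  -2.1  -2.   -1.9
  -1.9  -1.6  -1.6  -1.6  -1.5  -1.3  -1.2  -0.9]
```

```bash
python3 - <<'E'
from h import *
np.set_printoptions(precision=1,suppress=True)
Y=2.77
robot.move_ptp([400,100,330],down(Y)); robot.move_ptp([417,180,130],down(Y)); robot.sleep(.15)
c=Cam("wrist","cap1")
h=cv2.cvtColor(c.img,cv2.COLOR_BGR2HSV); b=blobs((h[...,0]<14)&(h[...,1]>140)&(h[...,2]>60),200)
for x in b[:3]: print(x[0],x[1],x[2],c.plane(x[1],25))
p=min((c.plane(x[1],25) for x in b),key=lambda p:np.hypot(p[0]-417,p[1]-180)); print("use",p)
if np.hypot(p[0]-417,p[1]-180)<25:
    robot.move_linear([p[0],p[1],60],speed=150); robot.move_linear([p[0],p[1],9],speed=80,f_stop=15)
    robot.move_gripper(0.0); print("w",robot.current_gripper_width()*93,robot.current_finger_force(),robot.current_tcp_pos())
    robot.move_linear([p[0],p[1],120],speed=150); print(robot.current_gripper_width()*93,robot.current_t())
E
```

```text
2721 [499.9 155.4] [479  89  44 136] [441.4 376.1  25. ]
1556 [275.4 210. ] [254 188  44  45] [416.4 180.2  25. ]
use [416.4 180.2  25. ]
w 40.39876374197165 30.00031726431189 [416.4 180.2   9. ]
40.321884075353296 20.55
```

```bash
python3 - <<'E'
from h import *
np.set_printoptions(precision=1,suppress=True)
Y=2.77; x,y=558,329.5
robot.move_ptp([x,y,120],down(Y)); robot.sleep(.1)
robot.move_linear([x,y,65]); print(robot.move_linear([x,y,51],speed=40,f_stop=5), robot.current_contact_force())
robot.move_gripper(0.62); robot.sleep(.2); robot.move_linear([x,y,130],speed=200)
robot.move_ptp([500,350,230],down(Y)); robot.sleep(.1); c=Cam("wrist")
robot.move_ptp([425,310,200],down(-.37)); robot.sleep(.15); d=Cam("wrist","pf2"); print(robot.current_t())
import pickle; pickle.dump(d,open("pf2.pkl","wb"))
cv2.imwrite("pics/z2.png",d.img[:300])
E
```

```text
False [-0.6  0.   0.4]
27.3083
```

View pics/z2.png

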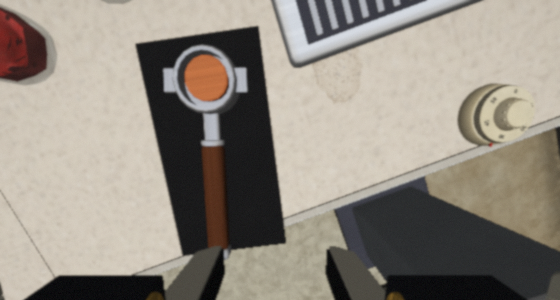

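The capsule lies in the bore at (206,79). The rim is centred at about (205.5,79), the handle runs (212,150) to (217,240), and the lugs sit at (169,80) and (241,79).

```bash
python3 - <<'E'
from h import *
import pickle
np.set_printoptions(precision=1,suppress=True)
c=pickle.load(open("pf2.pkl","rb")); h=cv2.cvtColor(c.img,cv2.COLOR_BGR2HSV)
o=(h[...,0]<14)&(h[...,1]>140)&(h[...,2]>40)
o[:, :130]=0; o[270:]=0
B=blobs(o,300)
for b in B[:2]: print(b[0],b[1],b[2],c.plane(b[1],40),c.plane(b[1],27))
hm=max(B,key=lambda b:b[2][3]); ys,xs=np.nonzero(hm[3]&(np.arange(420)[:,None]<235))
P=np.array([c.plane(p,28)[:2] for p in zip(xs,ys)],np.float32); l=cv2.fitLine(P,cv2.DIST_L2,0,.01,.01).ravel()
print("axis",l,np.degrees(np.arctan2(l[1],l[0])))
# rim: outer contour of the light ring on black mat
g=(h[...,2]>95)|o; g[:,:178]=0; g[:,235:]=0; g[:40]=0; g[107:]=0
for p in [(205.5,79)]: print("rim",c.plane(p,46))
lug=[c.plane(p,36)[:2] for p in ((169,80),(241,79))]; v=lug[0]-lug[1]; print("lugs mid",(lug[0]+lug[1])/2,"yaw",np.degrees(np.arctan2(-v[0],v[1])),np.hypot(*v))
n=np.array([-l[1],l[0]])
for q in ((558,329.5),tuple(c.plane((205.5,79),46)[:2])): print("rim off axis",n@(np.array(q)-l[2:]))
E
```

```text
2009 [214.6 195.8] [202 147  26 101] [450.  367.4  40. ] [448.2 370.7  27. ]
1522 [205.8  77.4] [184  55  44  45] [558.9 327.9  40. ] [561.5 329.7  27. ]
axis [  0.9  -0.4 453.6 368.5] -20.89104
rim [556.5 327.9  46. ]
lugs mid [558.3 330. ] yaw -20.4447773328596 69.95352124941782
rim off axis 0.7408668334965114
rim off axis -1.2856188184881743
```

```bash
cat >> h.py <<'E'
MY=-0.0375; G=np.array([623.5,143.5]); D=110.
def pose(axis,yaw,z):  # tool pose gripping the portafilter with cup axis/yaw, z = TCP height
    return [axis[0]-D*np.cos(yaw),axis[1]-D*np.sin(yaw),z], down((yaw+np.pi+np.pi)%(2*np.pi)-np.pi if False else yaw+np.pi)
E
python3 - <<'E'
from h import *
np.set_printoptions(precision=2,suppress=True)
a=np.array([557.5,329.]); y=-.363
p,o=pose(a,y,60); robot.move_gripper(.6); robot.move_ptp(p,o)
p[2]=5.5; robot.move_linear(p,speed=80,f_stop=10); print(robot.current_tcp_pos(),robot.current_contact_force())
robot.move_gripper(0.0); robot.sleep(.3); print("w",robot.current_gripper_width()*93,robot.current_finger_force())
p[2]=90; robot.move_linear(p,speed=60); robot.sleep(.2)
print("w",robot.current_gripper_width()*93,robot.current_finger_force(),robot.current_contact_force(),robot.current_ft_torque(),robot.current_t())
s=Cam("scene"); t=Cam("top")
I=np.hstack([cv2.resize(s.img[180:300,100:220],(400,400)),cv2.resize(t.img[100:240,140:340],(400,280))[:280,:].repeat(1,0) if False else cv2.resize(t.img[100:240,180:320],(400,400))])
cv2.imwrite("pics/z3.png",I)
E
```

```text
[453.49 367.38   4.37] [-0.67 -0.7   5.63]
w 23.642624484620328 30.920108976279153
w 23.742532153724053 29.919935166835785 [ 0.04  0.25 -3.53] [ 0.09  0.03 -0.01] 33.5833
```

View pics/z3.png

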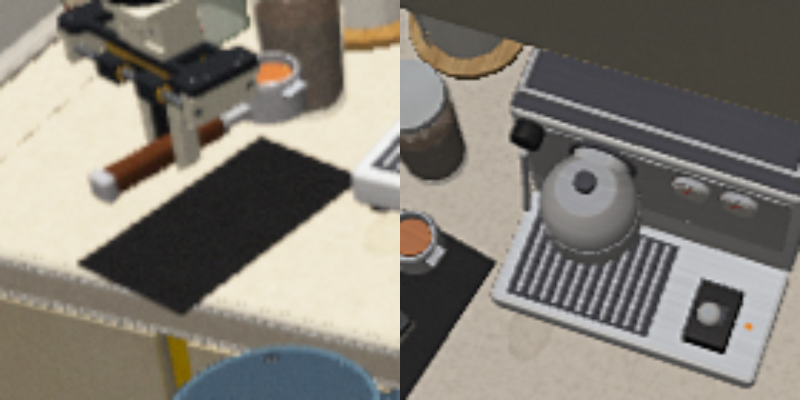

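The portafilter is level in the gripper and the capsule still sits in its cup. The machine has a black knob at crop (527,135) with a wand below it at the panel's left edge, so I'll check the clearance.

```bash
python3 - <<'E'
from h import *
import pickle
np.set_printoptions(precision=1,suppress=True)
V=pickle.load(open("V.pkl","rb")); t=Cam("top")
print("wand end",cross([(t,(224.8,172.8)),(V["M2"],(157,154))]))
print("knob",cross([(t,(224.5,147)),(V["M2"],((490-400)*1.4,15*1.4))]))
print("knob M1/M2",cross([(V["M1"],(184*1.4,4*1.4)),(V["M2"],((490-400)*1.4,15*1.4))]))
for z in (46+86,): print("cup now",t.plane((180+14*.35,100+238*.35),z),"expected",557.5,329)
y=MY-np.radians(42); q=robot.current_qpos()
for yy,z in ((y,80),(y,120),(MY,120)):
    p,o=pose(G,yy,z); k=robot.inverse_kinematics(p,o); print(p,o,k); 
E
```

```text
wand end (array([646.3, 234.7,  61.8]), np.float64(0.9254261750520287))
knob (array([662.6, 218.9, 234.1]), np.float64(1.7608389951057213))
knob M1/M2 (array([659.8, 219.7, 230.5]), np.float64(4.176226452442073))
cup now [557.  321.1 132. ] expected 557.5 329
[np.float64(544.5710569530764), np.float64(220.11737367918252), 80] [3.141592653589793, 0, np.float64(2.3710543677521745)] [ 0.2  0.4  1.6  0.   1.1 -0.6]
[np.float64(544.5710569530764), np.float64(220.11737367918252), 120] [3.141592653589793, 0, np.float64(2.3710543677521745)] [ 0.2  0.4  1.6  0.   1.2 -0.6]
[np.float64(513.5773346867041), np.float64(147.62403327110064), 120] [3.141592653589793, 0, 3.104092653589793] [ 0.1  0.3  1.7  0.   1.1 -1.5]
```

```bash
python3 - <<'E'
from h import *
np.set_printoptions(precision=2,suppress=True)
y=MY-np.radians(47); a=np.array([540.,165.])
p,o=pose(a,y,90); robot.move_ptp(p,o); robot.sleep(.3); print(robot.current_tcp_pos(),robot.current_contact_force(),robot.current_ft_torque())
I=[];obs=[]
for n in ("top","scene"):
    c=Cam(n); u=c.proj([a[0],a[1],126]); h=cv2.cvtColor(c.img,cv2.COLOR_BGR2HSV)
    B=blobs((h[...,0]<18)&(h[...,1]>110)&(h[...,2]>60),8); b=min(B,key=lambda b:np.hypot(*(b[1]-u)))
    print(n,"exp",u,"got",b[1],b[0],c.plane(b[1],126)); obs.append((c,b[1]))
    x,yy=(u-50).astype(int); I.append(cv2.resize(c.img[yy:yy+100,x:x+100],(400,400)))
print(cross(obs),robot.current_t()); cv2.imwrite("pics/z4.png",np.hstack(I))
E
```

```text
[467.94 249.15  89.97] [-0.43  0.88 -3.74] [0.13 0.09 0.03]
top exp [232.47 203.1 ] got [233.17 202.38] 139 [542.73 163.71 126.  ]
scene exp [226.2  214.57] got [227.55 213.47] 66 [546.6  163.72 126.  ]
(array([542.23, 162.38, 128.97]), np.float64(0.7795035716568268)) 34.6833
```

View pics/z4.png

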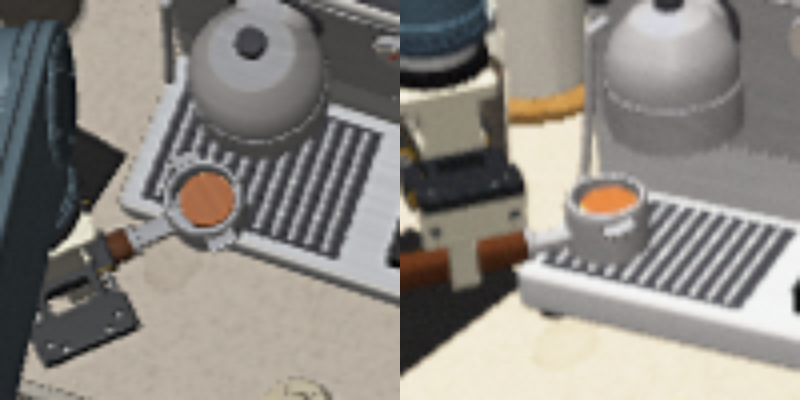

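```bash
python3 - <<'E'
from h import *
np.set_printoptions(precision=2,suppress=True)
c=Cam("scene"); a=[np.arctan2(*c.ray(p)[1::-1]) for p in ((227.5,189),(261.5,189))]; m=np.mean(a)
v=G-c.e[:2]; print("scene: G offset left of bearing",np.array([-np.sin(m),np.cos(m)])@v)
y=MY-np.radians(47)
p,o=pose(G,y,90); robot.move_linear(p,o,speed=100); robot.sleep(.2); f0=np.array(robot.current_contact_force()); print(robot.current_tcp_pos(),f0)
p[2]=127; r=robot.move_linear(p,o,speed=15,f_stop=4)
print(r,robot.current_tcp_pos(),np.array(robot.current_contact_force())-f0,robot.current_ft_torque(),robot.current_t())
E
```

```text
scene: G offset left of bearing 3.202934133917684
[551.01 226.97  90.09] [ 0.33  0.29 -3.04]
False [551.34 226.77 126.81] [-0.73  0.21 -2.06] [0.45 0.17 0.03] 38.5583
```

```bash
python3 - <<'E'
from h import *
np.set_printoptions(precision=2,suppress=True)
y=MY-np.radians(47)
for z in (127.5,128.2):
    p,o=pose(G,y,z); r=robot.move_linear(p,o,speed=10,f_stop=5); robot.sleep(.15)
    f=np.array(robot.current_contact_force()); print(r,robot.current_tcp_pos(),f,robot.current_ft_torque())
    if f[2]<-7.5: break
c=Cam("scene"); t=Cam("top"); cv2.imwrite("pics/z5.png",np.hstack([cv2.resize(c.img[150:250,160:280],(480,400)),cv2.resize(t.img[140:240,180:260],(320,400))]))
print(robot.current_t())
E
```

```text
False [551.5  226.64 127.49] [-0.89  0.89 -5.41] [ 0.36  0.22 -0.02]
False [551.58 226.66 128.27] [-0.54  1.47 -4.46] [ 0.28  0.15 -0.04]
39.4583
```

View pics/z5.png

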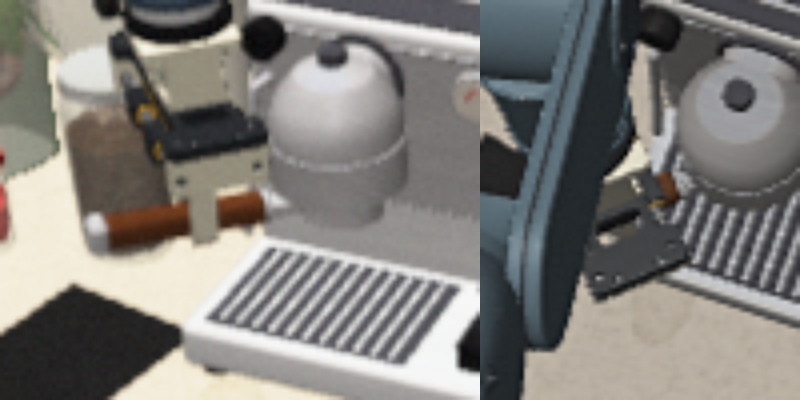

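The scene view shows the cup inside the head with only its lower part visible and the handle about level. The gasket load is only ~2 N because the 30 N grip starts to slip in pitch, but the lugs lie on the pitch axis, so their height is unaffected. I'll start the twist gently and watch the forces.

```bash
python3 - <<'E'
from h import *
np.set_printoptions(precision=2,suppress=True)
for d in (44,41,38,34,30,26):
    y=MY-np.radians(d); p,o=pose(G,y,128.2-1.7*(47-d)/47)
    r=robot.move_linear(p,o,speed=25,f_stop=25)
    f=np.array(robot.current_contact_force()); print(d,r,np.array(robot.current_tcp_pos())-p,f,robot.current_ft_torque(),robot.current_gripper_width()*93)
    if r: break
c=Cam("scene"); cv2.imwrite("pics/z6.png",cv2.resize(c.img[150:250,160:280],(480,400)))
print(robot.current_t())
E
```

```text
44 False [ 0.21 -0.05  0.15] [ 0.16 -0.3  -4.18] [ 0.23  0.07 -0.04] 24.277425832398666
41 False [ 0.12 -0.02  0.12] [-0.17  0.54 -4.55] [0.16 0.06 0.02] 23.71307058873155
38 False [0.16 0.04 0.13] [-1.05  0.21 -3.84] [0.11 0.   0.01] 23.809776406572283
34 False [0.06 0.21 0.13] [-0.73  0.85 -2.91] [0.24 0.08 0.03] 23.601480521440063
30 False [-0.22  0.31  0.03] [-2.76  2.39 -1.71] [0.17 0.22 0.02] 23.959733093919652
26 False [-0.31  0.31  0.05] [-3.34  3.88 -0.69] [0.25 0.35 0.02] 23.48616019079792
42.0333
```

View pics/z6.png

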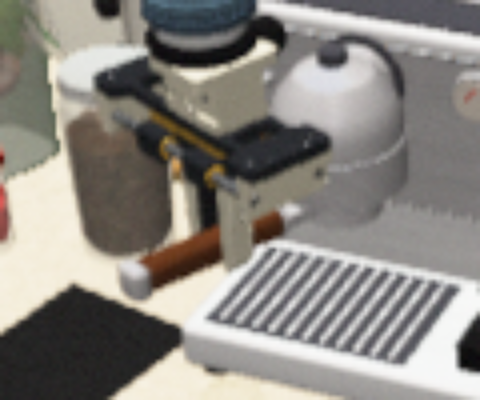

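The handle is swinging round with the cup still seated, and the tangential force is rising smoothly, so the lugs are on their ramps. I'll continue.

```bash
python3 - <<'E'
from h import *
np.set_printoptions(precision=2,suppress=True)
for d in (22,18,14,10,6,3,1,0,-.5):
    y=MY-np.radians(d); p,o=pose(G,y,128.2-1.7*(47-d)/47)
    r=robot.move_linear(p,o,speed=25,f_stop=25)
    f=np.array(robot.current_contact_force()); print(d,r,np.array(robot.current_tcp_pos())-p,f,robot.current_ft_torque(),robot.current_gripper_width()*93)
    if r: break
print(robot.current_t())
c=Cam("scene"); t=Cam("top"); cv2.imwrite("pics/z7.png",np.hstack([cv2.resize(c.img[150:250,160:280],(480,400)),cv2.resize(t.img[140:240,180:260],(320,400))]))
E
```

```text
22 False [-0.46  0.34 -0.01] [-2.96  3.15 -2.19] [0.36 0.35 0.1 ] 23.94159827403104
18 False [-0.48  0.28 -0.06] [-4.16  3.5  -0.66] [0.32 0.23 0.11] 23.93819231353256
14 False [-0.31  0.19 -0.01] [-3.53  2.75 -2.24] [0.37 0.24 0.12] 23.93383408063267
10 False [-0.1   0.14  0.03] [-3.36  2.51 -1.29] [0.4  0.2  0.15] 23.914459949436402
6 False [0.06 0.   0.03] [-3.32  3.11 -1.58] [0.46 0.14 0.17] 23.542975540833062
3 False [ 0.17 -0.09  0.08] [-3.15  2.1  -1.4 ] [0.4  0.04 0.13] 23.42481822854099
1 False [ 0.18 -0.11  0.11] [-2.32  3.21 -0.91] [ 0.47 -0.    0.13] 24.20213452535246
0 False [0.18 0.03 0.16] [-2.9   2.84 -0.79] [ 0.51 -0.04  0.04] 23.532203162408145
-0.5 False [0.19 0.1  0.13] [-1.61  3.63 -0.81] [ 0.65 -0.06 -0.03] 23.92917752490167
45.5083
```

```bash
python3 - <<'E'
from h import *
np.set_printoptions(precision=2,suppress=True)
y=MY-np.radians(-.5)
for z in (126.0,125.3):
    p,o=pose(G,y,z); robot.move_linear(p,o,speed=10,f_stop=15); robot.sleep(.1); print(z,robot.current_tcp_pos(),robot.current_contact_force(),robot.current_ft_torque())
E
```

```text
126.0 [513.79 146.74 126.19] [-2.1   4.28  0.62] [ 0.63 -0.13 -0.09]
125.3 [513.89 146.69 125.58] [-1.52  4.65  3.69] [ 0.62 -0.13 -0.1 ]
```

View pics/z7.png

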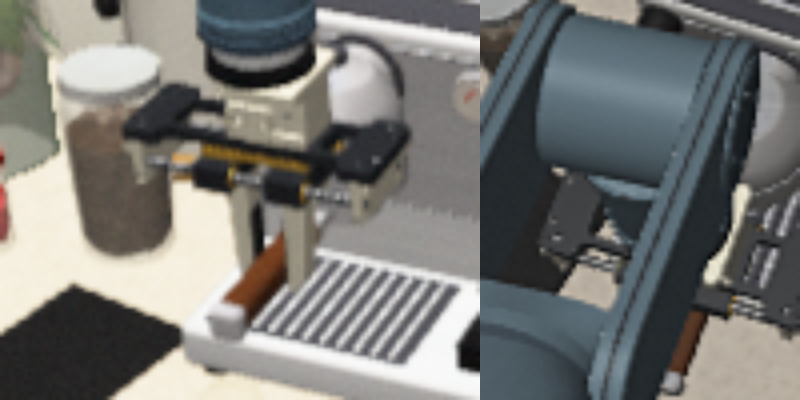

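Pulling down 0.75 mm raised the load by 4.5 N, so the head is holding the cup. The picture shows the handle pointing straight out, so I'll let go.

```bash
python3 - <<'E'
from h import *
np.set_printoptions(precision=2,suppress=True)
p,o=pose(G,MY+np.radians(.5),126.2); robot.move_linear(p,o,speed=20)
robot.move_gripper(.5); p,o=pose(G,MY,215); robot.move_linear(p,o,speed=120)
robot.move_gripper(0.0); robot.move_ptp([470,0,230],down(MY+np.pi)); robot.sleep(.1)
c=Cam("scene"); t=Cam("top"); w=Cam("wrist"); cv2.imwrite("pics/z8.png",np.hstack([cv2.resize(c.img[150:250,160:280],(400,333)),cv2.resize(t.img[140:240,180:300],(400,333))])); print(robot.current_t(),robot.current_contact_force())
E
```

```text
49.8333 [ 0.45 -0.13 -0.71]
```

View pics/z8.png

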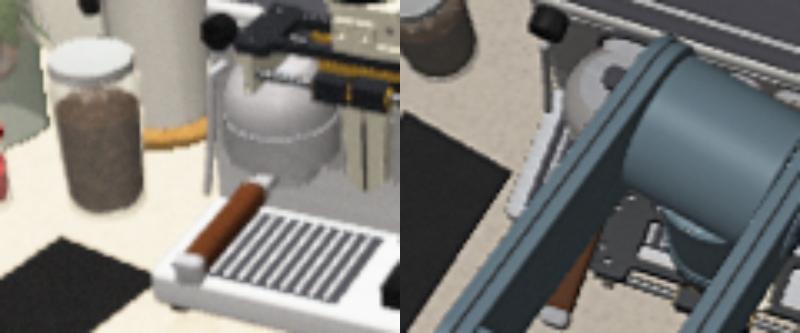

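The portafilter hangs in the head on its own with the handle straight out; handle end at scene px ~(217,231). Next I'll check its yaw and push the switch.

```bash
python3 - <<'E'
from h import *
np.set_printoptions(precision=2,suppress=True)
c=Cam("scene"); h=cv2.cvtColor(c.img,cv2.COLOR_BGR2HSV); m=(h[...,0]<14)&(h[...,1]>120)&(h[...,2]>30); m[:,:200]=0;m[:,250:]=0;m[:195]=0;m[245:]=0
b=blobs(m,50)[0]; P=c.plane(b[1],142); d=G-P[:2]; print("handle mid",P,np.hypot(*d),"yaw rel",np.degrees(np.arctan2(d[1],d[0])-MY))
ys,xs=np.nonzero(b[3]); l=cv2.fitLine(np.array([c.plane(p,142)[:2] for p in zip(xs,ys)],np.float32),2,0,.01,.01).ravel(); print("line yaw rel",np.degrees(np.arctan(l[1]/l[0])-MY))
o=down(MY+np.pi); u=np.array([np.cos(MY),np.sin(MY)]); s=np.array([567.4,1.1])
q=s-38*u; robot.move_ptp([*q,160],o); robot.move_linear([*q,103],speed=120)
q=s+32*u; r=robot.move_linear([*q,103],speed=60,f_stop=8); print(r,robot.current_tcp_pos(),robot.current_contact_force())
q=np.array(robot.current_tcp_pos())[:2]-10*u; robot.move_linear([*q,103],speed=100); robot.move_linear([*q,230],speed=250)
robot.move_ptp([400,-60,330],down(.1)); robot.sleep(.1); w=Cam("wrist","W1"); c=Cam("scene")
cv2.imwrite("pics/z9.png",np.hstack([cv2.resize(c.img[180:280,210:330],(400,333)),cv2.resize(w.img[:250,:],(400,333))])); print(robot.current_t())
E
```

```text
handle mid [511.06 144.44 142.  ] 112.44142748146642 yaw rel 1.669449783802919
line yaw rel 3.1656291
True [581.11   0.69 101.81] [-1.42  0.23  0.84]
55.2833
```

View pics/z9.png

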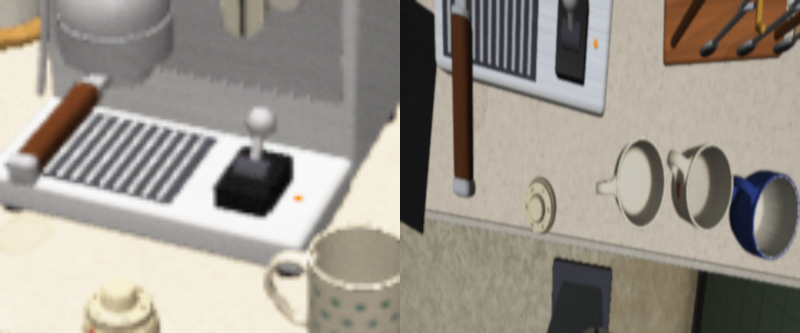

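In the scene crop the lever stands at (261,121) on its base, roughly upright, and the handle points straight out. That was my 14th picture, so from here I'll work from numbers only, starting with the lever ball's position.

```bash
python3 - <<'E'
from h import *
np.set_printoptions(precision=1,suppress=True)
old=cv2.imread("pics/scene0.png"); c=Cam("scene")
for z in (105,112,117): print(z,"now",c.plane((288.3,216.3),z))
for n,P in (("off",(567.4,1.1,117)),("mid",(587,0,122)),("on",(605,0,117))): print(n,c.proj(P))
d=cv2.absdiff(old,c.img).max(2)[195:260,265:330]
B=blobs(d>35,10); print([(b[0],b[1]+[265,195]) for b in B[:5]])
E
```

```text
105 now [618.    1.6 105. ]
112 now [607.9  -1.9 112. ]
117 now [600.7  -4.4 117. ]
off [282.7 222. ]
mid [285.3 217.1]
on [287.3 215.3]
[(np.int32(285), array([268.6, 210. ])), (np.int32(75), array([284.8, 221.5])), (np.int32(24), array([287.5, 214.1]))]
```

```bash
python3 - <<'E'
from h import *
np.set_printoptions(precision=1,suppress=True)
o=down(MY+np.pi); u=np.array([np.cos(MY),np.sin(MY)]); s=np.array([567.4,1.1])
q=s-2*u; robot.move_ptp([*q,180],o); robot.move_linear([*q,103],speed=120)
q=s+35*u; r=robot.move_linear([*q,103],speed=30,f_stop=15); print(r,robot.current_tcp_pos(),robot.current_contact_force())
q=np.array(robot.current_tcp_pos())[:2]-10*u; robot.move_linear([*q,103],speed=100); robot.move_linear([*q,230],speed=250)
robot.move_ptp([400,-60,330],down(.1)); c=Cam("scene")
g=cv2.cvtColor(c.img,cv2.COLOR_BGR2GRAY)[205:230,278:300]; d=cv2.absdiff(cv2.imread("pics/scene0.png"),c.img).max(2)[195:260,275:330]
print([(b[0],b[1]+[275,195]) for b in blobs(d>35,10)[:4]],robot.current_t())
E
```

```text
True [581.    0.7 102.2] [-0.9  0.2  0.1]
[(np.int32(73), array([284.7, 221.6])), (np.int32(24), array([287.5, 214.1]))] 62.5167
```

The push stopped at the same place with the lever still, so it's at its end stop: on. Next, the rack and spoons, from the stored K1/K2 views.

```bash
python3 - <<'E'
from h import *
import pickle
np.set_printoptions(precision=1,suppress=True)
V=pickle.load(open("V.pkl","rb"))
for n,box in (("K1",(300,60,520,240)),("K2",(180,60,390,240))):
    x,y,X,Y=box; h=cv2.cvtColor(V[n].img,cv2.COLOR_BGR2HSV)[y:Y,x:X]
    br=(h[...,0]>=15)&(h[...,0]<=30)&(h[...,1]>130)&(h[...,2]>110)
    print(n,"brass",[(b[0],b[1]+[x,y],b[2][:4]+[x,y,0,0]) for b in sorted(blobs(br,6),key=lambda b:b[1][0])])
    wd=(h[...,0]<14)&(h[...,1]>130)&(h[...,2]>50)
    for b in blobs(wd,150)[:3]: print(" wood",b[0],b[1]+[x,y],b[2]+[x,y,0,0])
    # top bar upper/lower edge per column
    top=[(cx+x,np.nonzero(wd[:,cx])[0][0]+y) for cx in range(0,X-x,10) if wd[:,cx].any()]; print(" top",top)
E
```

```text
K1 brass [(np.int32(27), array([356.9,  91.6]), array([355,  89,   5,   6])), (np.int32(61), array([358.8, 106.2]), array([356, 101,   8,  11])), (np.int32(32), array([413.9,  94.2]), array([412,  91,   5,   7])), (np.int32(62), array([418.2, 109.3]), array([414, 104,  11,  10])), (np.int32(18), array([466.5,  85. ]), array([458,  85,  18,   1])), (np.int32(35), array([471.6,  97.1]), array([469,  94,   6,   7])), (np.int32(47), array([476.6, 111.2]), array([473, 107,   8,  10])), (np.int32(17), array([484.6, 114.5]), array([483, 113,   5,   4]))]
 wood 4728 [366.7 178.3] [300  94 178 110]
 wood 2300 [417.5  88.3] [317  79 199  22]
 wood 221 [508.   74.5] [496  66  24  16]
 top [(300, np.int64(163)), (310, np.int64(159)), (320, np.int64(80)), (330, np.int64(80)), (340, np.int64(79)), (350, np.int64(79)), (360, np.int64(81)), (370, np.int64(80)), (380, np.int64(81)), (390, np.int64(82)), (400, np.int64(69)), (410, np.int64(60)), (420, np.int64(83)), (430, np.int64(84)), (440, np.int64(84)), (450, np.int64(85)), (460, np.int64(86)), (470, np.int64(86)), (480, np.int64(87)), (490, np.in
[... 327 characters left out ...]
 7])), (np.int32(36), array([342. ,  91.7]), array([340,  88,   5,   8])), (np.int32(51), array([343.1, 106.2]), array([340, 102,   8,   9])), (np.int32(8), array([378.5,  82.1]), array([375,  82,   8,   2]))]
 wood 4632 [286.4 172.6] [199  88 177 112]
 wood 2168 [288.1  83.5] [191  74 192  21]
 top [(200, np.int64(75)), (210, np.int64(76)), (220, np.int64(75)), (230, np.int64(76)), (240, np.int64(76)), (250, np.int64(77)), (260, np.int64(78)), (270, np.int64(77)), (280, np.int64(77)), (290, np.int64(77)), (300, np.int64(78)), (310, np.int64(79)), (320, np.int64(66)), (330, np.int64(80)), (340, np.int64(81)), (350, np.int64(81)), (360, np.int64(82)), (370, np.int64(82)), (380, np.int64(83))]
```

```bash
python3 - <<'E'
from h import *
import pickle
np.set_printoptions(precision=1,suppress=True)
V=pickle.load(open("V.pkl","rb")); a,b=V["K1"],V["K2"]
root=[((356.9,91.6),(230.2,86.6)),((413.9,94.2),(285.5,89.2)),((471.6,97.1),(342,91.7))]
tip=[((358.8,106.2),(226.8,100.8)),((418.2,109.3),(284.7,103.2)),((476.6,111.2),(343.1,106.2))]
Rr=[cross([(a,p),(b,q)]) for p,q in root]; T=[cross([(a,p),(b,q)]) for p,q in tip]
for r,t in zip(Rr,T): print("root",r[0],r[1],"tip",t[0],t[1],"dir",np.degrees(np.arctan2(*(r[0]-t[0])[1::-1])),np.linalg.norm((r[0]-t[0])[:2]))
v=T[0][0]-T[2][0]; w=Rr[0][0]-Rr[2][0]; print("yaw tips",np.degrees(np.arctan2(-v[0],v[1])),np.linalg.norm(v),"roots",np.degrees(np.arctan2(-w[0],w[1])),np.linalg.norm(w))
E
cat > mugs.py <<'E'
from h import *
def mugs(c):  # floor-independent: rim outline via worktop-contrast is poor; print candidate blobs
    pass
E
rm mugs.py
```

```text
root [ 607.1 -224.   206.7] 0.006354029783953241 tip [ 582.1 -227.4  208.3] 0.008330110313437073 dir 7.763233171654119 25.214146864668812
root [ 614.7 -285.3  207. ] 0.05195881300649109 tip [ 590.4 -288.9  208.2] 0.30267847580034135 dir 8.41591261847087 24.596413710913673
root [ 623.5 -347.   206.5] 0.10327516944821344 tip [ 602.5 -350.4  205.4] 0.2694442939936309 dir 9.210099752450633 21.23627155623156
yaw tips 9.396565506977447 124.72196317484791 roots 7.5644167930968305 124.10225853256541
```

```bash
cat > mug.py <<'E'
from h import *
EXP={"dots":(465,-129,99,42.5),"white":(477,-248,92,41),"blue":(461,-369,91,44.5)}
def look(y,x=310,z=270):
    robot.move_ptp([x,y,z],[np.pi,-.269,0.0]); robot.sleep(.15); return Cam("wrist")
def rims(c,exp=EXP,tol=60):
    g=cv2.medianBlur(cv2.cvtColor(c.img,cv2.COLOR_BGR2GRAY),3); out={}
    for n,(x,y,z,r) in exp.items():
        u=c.proj((x,y,z)); rp=c.f*r/(c.e[2]-z)
        if not(20<u[0]<540 and 10<u[1]<330): continue
        h=cv2.HoughCircles(g,cv2.HOUGH_GRADIENT_ALT,1.5,5,param1=150,param2=.6,minRadius=int(rp*.82),maxRadius=int(rp*1.12))
        h=[] if h is None else [q for q in h.reshape(-1,h.shape[-1]) if np.hypot(*(q[:2]-u))<tol*c.f/(c.e[2]-z)]
        out[n]=[(q[:3].round(1),c.plane(q[:2],z)[:2].round(1),round(q[2]/rp,2)) for q in sorted(h,key=lambda q:np.hypot(*(q[:2]-u)))][:3]
    return out
E
python3 - <<'E'
from mug import *
import pickle
np.set_printoptions(precision=1,suppress=True)
V=pickle.load(open("V.pkl","rb")); a,b=V["K1"],V["K2"]
for p,q in (((357.8,98),(228.5,93)),((416,101),(285.1,96)),((474,104),(342.5,99))): print("loop top",cross([(a,p),(b,q)]))
for y in (-220,-290):
    c=look(y); print(c.e,c.M[:,2]); pickle.dump(c,open(f"mug{-y}.pkl","wb"))
    for k,v in rims(c).items(): print(k,v)
print(robot.current_t())
E
```

```text
loop top (array([ 595.2, -225.5,  207.8]), np.float64(0.08722109204718166))
loop top (array([ 603. , -287. ,  207.7]), np.float64(0.14524796858011363))
loop top (array([ 613. , -348.7,  205.8]), np.float64(0.18364932244548962))
[ 336.8 -219.9  450.2] [-0. -0. -1.]
dots [(array([195. ,  97.5,  36.5], dtype=float32), array([ 465.7, -131.1]), np.float64(0.95)), (array([202.5, 114. ,  38.4], dtype=float32), array([ 447.3, -139.5]), np.float64(1.01))]
white [(array([303. ,  91.5,  34.1], dtype=float32), array([ 475.4, -251.8]), np.float64(0.94))]
blue [(array([412.5, 108. ,  35.6], dtype=float32), array([ 457.4, -376.6]), np.float64(0.91)), (array([394.5, 120. ,  35. ], dtype=float32), array([ 443.7, -356.2]), np.float64(0.9))]
[ 336.3 -289.5  449.6] [-0.  0. -1.]
dots [(array([133.5,  96. ,  36.1], dtype=float32), array([ 466.5, -132.2]), np.float64(0.94))]
white [(array([243. ,  91.5,  34.7], dtype=float32), array([ 474.4, -253.1]), np.float64(0.96))]
blue [(array([352.5, 106.5,  35.5], dtype=float32), array([ 457.9, -377.4]), np.float64(0.91)), (array([343.5, 118.5,  34.9], dtype=float32), array([ 444.2, -367.2]), np.float64(0.89))]
64.175
```

The mugs measure consistently from both places: dots (466,-131.5), white (475,-252.5), blue (457.7,-377). First spoon: a into dots.

```bash
cat > spoon.py <<'E'
from mug import *
np.set_printoptions(precision=1,suppress=True)
RY=.147; O=down(RY+np.pi); U=np.array([np.cos(RY),np.sin(RY)])
def pick(s):
    s=np.array(s,float); robot.move_gripper(.42)
    robot.move_ptp([*(s-60*U),270],O); robot.move_linear([*s,245],speed=200)
    r=robot.move_linear([*s,178],speed=80,f_stop=8); print("down",r,robot.current_tcp_pos())
    if r: return False
    robot.move_gripper(0.0); w=robot.current_gripper_width()*93; print("w",w,robot.current_finger_force())
    if not 17<w<24: return False
    f0=np.array(robot.current_contact_force())
    robot.move_linear([*s,191.5],speed=40); f1=np.array(robot.current_contact_force())
    r=robot.move_linear([*(s-52*U),191.5],speed=60,f_stop=10); f2=np.array(robot.current_contact_force()); print("draw",r,f0,f1,f2)
    if r: return False
    robot.move_linear([*(s-56*U),255],speed=150); print("w",robot.current_gripper_width()*93,robot.current_t()); return True
def place(m,z=124.5):
    robot.move_linear([*m,255],speed=150); robot.move_linear([*m,190],speed=120)
    r=robot.move_linear([*m,z],speed=60,f_stop=4); print("low",r,robot.current_tcp_pos(),robot.current_contact_force())
    if r and robot.current_tcp_pos()[2]>135: return False
    robot.move_gripper(.42); robot.sleep(.2); robot.move_linear([*m,260],speed=200); print("placed",robot.current_t()); return True
E
python3 - <<'E'
from spoon import *
robot.move_ptp([400,-225,300],O)
if pick((595.2,-225.5)): place((466,-131.5))
E
```

```text
down False [ 595.6 -225.7  178.6]
w 19.381590880901886 30.0002583861351
draw False [-0.7 -0.4  1.2] [-0.6  0.5 -0.3] [-0.5  0.9 -0.6]
w 19.802074280465906 71.9333
low False [ 466.3 -131.7  124.9] [ 0.4 -0.1  0.2]
placed 76.4417
```

```bash
cat > step.py <<'E'
from spoon import *
import sys,pickle
k,s=sys.argv[1],eval(sys.argv[2])
robot.move_ptp([400,-250,300],O)
c=look(-290); r=rims(c); 
for n in r: print(n,[(q[1],q[2]) for q in r[n]])
m=r[k][0][1] if r[k] else None
old={"dots":(466,-131.5),"white":(475,-252.5),"blue":(457.7,-377)}[k]
if m is None or np.hypot(*(m-old))>4: print("MOVED?",m); sys.exit()
robot.move_ptp([400,-250,300],O)
if pick(s): place(old)
E
python3 step.py white "(603.,-287.)"
```

```text
dots [(array([ 466.5, -132. ]), np.float64(0.94))]
white [(array([ 474.3, -252.9]), np.float64(0.96))]
blue [(array([ 459.4, -375.5]), np.float64(0.91)), (array([ 444.1, -367. ]), np.float64(0.87))]
down False [ 603.4 -287.2  178.7]
w 19.412211432419138 30.000157468020916
draw False [0.1 0.4 1.2] [-0.4  0.2 -0.1] [ 0.8  0.1 -0.2]
w 19.520573161192836 86.8667
low False [ 475.3 -252.8  125. ] [-0.5  0.7 -0.5]
placed 91.0917
```

```bash
python3 step.py blue "(612.5,-348.6)"
```

```text
dots [(array([ 466.5, -132. ]), np.float64(0.94))]
white [(array([ 474.2, -252.9]), np.float64(0.96))]
blue [(array([ 459.4, -377.2]), np.float64(0.9)), (array([ 444. , -365.3]), np.float64(0.86))]
down False [ 612.8 -348.9  178.7]
w 19.795601869213073 30.000270679593086
draw False [-0.7  0.3  1.8] [-0.3  0.  -0.7] [-0.2 -0.1 -0.6]
w 19.9613315785885 101.4417
low False [ 457.9 -377.3  125. ] [ 0.4 -0.2 -0.3]
placed 105.7833
```

```bash
python3 - <<'E'
from spoon import *
import pickle
robot.move_ptp([400,-250,300],O)
c=look(-290); r=rims(c)
for n in r: print(n,[(q[1],q[2]) for q in r[n]][:1])
old=pickle.load(open("mug290.pkl","rb")); d=cv2.absdiff(old.img,c.img).max(2)>40; d[250:]=0
for b in blobs(d,15)[:10]: print("wrist diff",b[0],b[1],b[2])
for n,(x,y) in {"dots":(466,-131.5),"white":(475,-252.5),"blue":(457.7,-377)}.items(): print(n,c.proj((x,y,95)),c.proj((x,y,150)))
robot.move_ptp([200,-420,330],down(.26)); robot.sleep(.2)
s=Cam("scene"); d=cv2.absdiff(cv2.imread("pics/scene0.png"),s.img).max(2)>40; d[:, :200]=0
for b in sorted(blobs(d[180:330,295:440],12),key=lambda b:b[1][0]): print("scene diff",b[0],b[1]+[295,180],b[2][:4]+[295,180,0,0])
for n,(x,y) in {"dots":(466,-131.5),"white":(475,-252.5),"blue":(457.7,-377)}.items(): print(n,s.proj((x,y,95)),s.proj((x,y,150)))
h=cv2.cvtColor(s.img,cv2.COLOR_BGR2HSV); m=(h[...,0]<14)&(h[...,1]>120)&(h[...,2]>30); m[:,:200]=0;m[:,250:]=0;m[:195]=0;m[245:]=0
b=blobs(m,50)[0]; P=s.plane(b[1],142); print("handle",b[1],P,robot.current_t())
E
```

```text
dots [(array([ 466.4, -132.1]), np.float64(0.94))]
white [(array([ 474.2, -252.9]), np.float64(0.96))]
blue [(array([ 461.1, -375.6]), np.float64(0.92))]
wrist diff 380 [347.3 116.1] [331  93  32  39]
wrist diff 333 [245.5 105.5] [238  87  19  32]
wrist diff 238 [149.6 113.1] [137 102  25  22]
wrist diff 158 [109.6  36.1] [102   0  11  74]
wrist diff 154 [100.8  97.9] [96 77 19 49]
wrist diff 145 [12.  22.1] [ 9  0 16 44]
wrist diff 141 [544.8  38.7] [538  20  22  42]
wrist diff 127 [64.7 21.6] [62  0  6 46]
wrist diff 121 [166.4 106.2] [152  81  20  49]
wrist diff 112 [432.   22.8] [427   0  17  48]
dots [133.1  97.7] [107.1  76.5]
white [240.8  89.8] [234.6  67.1]
blue [351.6 105.3] [365.8  85.4]
scene diff 36 [318.6 242.8] [315 239   8  10]
scene diff 275 [364.2 231.6] [359 201  11  57]
scene diff 27 [410.1 284.6] [408 280   5  10]
scene diff 2499 [412.3 221. ] [381 180  59  97]
scene diff 188 [436.7 296.7] [433 282   7  40]
scene diff 17 [438.7 266.9] [438 261   2  12]
dots [317.2 257.8] [317.6 241. ]
white [362.8 264.8] [364.2 247.8]
blue [410.1 278.7] [412.7 261.4]Traceback (most recent call last):
  File "<stdin>", line 14, in <module>
IndexError: list index out of range
```

```bash
python3 - <<'E'
from h import *
robot.move_ptp([400,-60,330],down(.1)); robot.sleep(.2); c=Cam("wrist"); s=Cam("scene")
for i in (cv2.imread("pics/W1.png"),c.img):
    h=cv2.cvtColor(i,cv2.COLOR_BGR2HSV); m=(h[...,0]<14)&(h[...,1]>120)&(h[...,2]>30); m[:,200:]=0; m[280:]=0
    b=blobs(m,200)[0]; print(b[0],b[1])
    ys,xs=np.nonzero(b[3]); P=np.array([c.plane(p,148)[:2] for p in zip(xs,ys)],np.float32); l=cv2.fitLine(P,2,0,.01,.01).ravel(); print("yaw rel deg",np.degrees(np.arctan(l[1]/l[0])-MY),l[2:])
d=cv2.absdiff(cv2.imread("pics/scene0.png"),s.img).max(2)>40
print("lever",[(x[0],x[1]+[275,195]) for x in blobs(d[195:235,275:305],8)[:3]], "handle y vs",robot.current_t())
E
```

```text
2582 [84.93958172 71.29202169]
yaw rel deg 0.4006194 [506.2596  143.16124]
2557 [83.93468909 71.91122409]
yaw rel deg 0.5770545 [505.57162 144.21104]
lever [(np.int32(61), array([283.90163934, 221.96721311])), (np.int32(19), array([287.42105263, 214.42105263])), (np.int32(8), array([275.25, 197.  ]))] handle y vs 111.7917
```

The handle is locked at about +0.5°, the switch is on and a spoon stands in each mug, so I'm handing in.

```bash
python3 -c "
from bench import robot
print(robot.hand_in())"
```

```text
the job is handed in; nothing more can be done
None
```

Handed in at about 112 s: capsule in the portafilter, portafilter locked with its handle straight out, machine switched on after letting go, and a spoon in each of the three mugs (the spoons checked by image differences only, not by eye); no verdict was returned.

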